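# Set the rule to the oat slab, then hold the cook's knife ready over it

## Robot

A 6-joint arm with a two-finger parallel gripper is mounted at the origin on the work surface. World frame = base frame: x ahead of the robot, y to its left, z up, the work surface at z = 0. Lengths are in mm, angles in rad, forces in N, time in s.
With the tool pointing down it reaches from about 350 to 925 mm from the base axis. Payload 6.4 kg.
Tool frame: the origin (TCP) lies on the centre line of the jaws, within the pads' length; the fingertips stand 17 mm ahead of it and the grasp point (between the pads) lies 2 mm behind it; z points along the fingers, y is the direction in which the jaws open and shut (so a half turn about z gives the same grasp; the last joint's range is limited). The gripper opens to 94 mm and grips with 3 to 60 N. Pads are 16 mm wide; open, the fingers measure 119 mm over their backs; the gripper's body (75 mm by 177 mm) begins 78 mm behind the grasp point.
Start: joints at [-1.509, 0.245, 1.558, -0, 1.339, -0.174], TCP at [151.858, -632.023, 222.455] pointing down, gripper open.
Joint ranges: [-3.13, 3.13], [-1.02, 2.26], [0.13, 2.54], [-0.95, 4.09], [0.21, 2.88], [-2.74, 2.74]. Speed limits (rad/s): [2.57, 2.57, 3.14, 3.14, 3.14, 3.14].

## Interface

Orientations are given as a unit quaternion [w, x, y, z].
In Python, from station import env gives the robot as it stands.
- The arm moves only by the tool move_arm, never from a script. Its argument "deltas" is a list that holds one entry, the list of rows, each a list of 7 numbers: the finger opening in cm, from 0 to 9.4, then the shift along the tool's x, y, z in cm, then the turn, a rotation vector about the tool's x, y, z in degrees. In form: [[[hand, dx, dy, dz, rx, ry, rz], ...]]. A call has 1 to 12 rows; each row shifts and turns the pose as measured when the row begins, along the tool's axes as they then stand; what a row does not reach is not made up. A row lasts 1/10 s, in which the tool goes at most 50 mm and 8.59 degrees, less where a joint would pass 70% of its speed; a pose out of reach is approached as far as the arm can. A call with a gripper value outside its range is refused whole. The fingers move at their own pace and stop on an object; "force" is the grip in N (left out, the last holds). Time passes only in rows, so rows that do not move let the fingers close. It gives the time, the measured TCP pose, the force and the opening at its end, in the units of the state.
- env.read_state(): the state, without advancing time (a new reading comes with each control period).
- env.camera(name): name is "scene" or "top" or "wrist"; returns a dict with "img" (480x640x3 uint8, blue, green, red), "z_map" (480x640 float32, mm along the optical axis (not along the pixel's ray), 0 where there is no reading), "vertical_fov" (degrees; the focal length in pixels is half the picture's height over the tangent of half this angle, whatever the lens; pixels are square), "cx", "cy" (the principal point, pixels), "camera_from_world" (4x4, takes a point from world to camera coordinates). Camera axes: x right, y down, z forward; pixel columns grow to the right and rows downward; lengths in mm; the calibration is good to about 2 mm. The wrist camera is an equidistant fisheye: a pixel r from the principal point sees the ray r / f radians off the axis. A picture is of the moment at which its call begins.
- env.close_job(): hands the job in, once; it reports no verdict.
The state is a dict: "clock": time; "joint_positions": joint angles; "joint_velocities": joint speeds; "joint_efforts": joint torques, N m; "position": TCP position; "ee_rot": TCP orientation; "wrist_force": force on the tool from outside, world axes, zero at the start; "wrist_torque": the same for the moment, N m; "finger_gap": opening from 0.0 (shut) to 1.0 (fully open).
Only numpy, scipy, OpenCV 4.12 (cv2) and the standard library are available. Lean on these libraries where they do the work, as an engineer would, in place of code of your own. Each camera call takes 0.05 s, during which the arm holds its last target. There are 200 camera calls.

## Task

Get the baked oat slab on the chopping board ready to be measured and cut in half: first lay the wooden rule flat on the board, flush along the slab's long side nearest the robot and reaching past both ends of the slab, without shoving the slab out of place, and let go of it. Then draw the cook's knife (the biggest of the three) out of the knife block, turn it level with its edge down, and finish while still holding it in the gripper, steady, a few centimetres above the slab without touching it: the blade square across the middle of the slab's length and reaching over both long sides. Leave the other two knives, the mug, jar, bowl and wooden spoon where they are.

Things in the scene. Friction and masses are not known exactly. Their poses are not given: they have to be found in the camera images.
- slab: baked oat slab, brown block 100 (x) x 200 (y) x 30 (z) mm, about 0.75 kg, loose on the chopping board; it starts to slide at a push of 3.5 to 6 N. Origin: centre of its underside; x across it, away from the robot (within 0.3 rad of world x), y along its length, z up. Its near long side is its face at x = -50 mm.
- board: wooden chopping board, fixed, 270 (x) x 380 (y) x 20 (z) mm; origin at the centre of its underside on the worktop, so its top is 20 mm up. The slab lies on its top; at least 90 mm of board is free on the robot's side of the slab.
- rule: wooden rule with black marks, 300 (x, length) x 30 (y, width) x 6 (z) mm, 60 g, loose on the bare worktop right of the board, within 0.3 rad of world x. Origin: centre of its underside, z up. Picked across its width by the fingertips. A finger between rule and slab keeps them apart: set it down some 25 mm short and push it up from behind. Flush, its origin is 65 mm from the slab's.
- knife_block: slanted wooden knife block, fixed, 160 mm wide, 190 high, three slots in a row at y = -52, 0, 52 mm. Origin on the worktop below the middle slot's mouth; x away from the robot, y along the row, z up. The slots run down and away (+x, -z) at 45 degrees, 160 mm deep, 6 wide, 37 high; their lower walls start at x = 0, z = 145 mm on the sloping face. Handles point up and towards -x.
- cook_knife: cook's knife, biggest of three, 0.17 kg, black handle, in one of the slots (varies). x: heel to tip, z: edge to spine. Origin: on the edge line at the heel, where the bolster meets the block's face. Blade x 0 to 150, z 0 to 34 mm, 3 thick; handle x -120 to 0, z 8 to 34, 20 mm thick (y). Balances near the heel. It draws out freely along its own -x, clear of the slot after 150 mm.
- cook_knife_grip (a point): point in the cook's knife's handle to grip across its 20 mm thickness (knife y): knife x = -50, z = 21 mm; axes as the knife's. Some 34 mm is free to the neighbouring handles on either side, so open the fingers only part way (about 45 mm). Gripping with the fingers leaning some 20 degrees off vertical, tips towards the robot, leaves them only 25 degrees tilted when the knife is level.
- cook_knife_mid (a point): middle of the cook's knife's cutting edge: knife x = 75, y = 0, z = 0 mm; axes as the knife's. In the slot x points 45 degrees down; held level, edge down, z points up and x is level.
- cook_knife_tip (a point): tip of the cook's knife: knife x = 150, z = 21 mm; axes as the knife's. Just clear of its slot the tip is still between the neighbouring handles, which reach up to 240 mm above the worktop: turn the knife level there, or draw it further, before moving it sideways.
- utility_knife: middle-sized knife, blade 120 x 26 mm, handle 95 mm long, 16 mm thick; bystander, lies in one of the block's three slots like the cook's knife (which slot varies); same axes and origin as the cook's knife.
- paring_knife: smallest knife, blade 85 x 22 mm, handle 80 mm long, 14 mm thick; bystander, lies in one of the block's three slots like the cook's knife (which slot varies); same axes and origin as the cook's knife.
- mug: white mug, 80 mm wide, 92 mm high, bystander behind the board; origin at the centre of its underside.
- jam_jar: amber jar with metal lid, 68 mm wide, 95 mm high, bystander behind the board; origin at the centre of its underside.
- small_bowl: small blue bowl, 110 mm wide, 50 mm high, bystander right behind the board; origin at the centre of its underside.
- wooden_spoon: wooden spoon, 240 mm long, lying on the worktop between robot and board, left; bystander; origin at the middle of its length, on the worktop.
Mind the look-alikes: they are no part of the job. Of the things shaped like the slab, the brown one is meant.

How it is judged:
By the outcome, as a careful person would: the job done as asked, in the order asked, and still so for the second after the job is handed in, while the arm keeps its last pose, push and grip.
It also fails if it takes over 64 s, if anything falls off the work surface, if the arm or the gripper's body presses on something with over 40 N, if the wrist force passes 120 N, or if a joint passes its speed limit or range.

## Working session

There is one attempt and no reset: what is moved stays moved. The work goes in short steps, Python scripts to look and compute and a tool call to move; the robot and the scene stay as the last step left them, time stands still between calls to the robot, and variables do not carry over. Pictures are saved under pics/ and viewed, on a budget of 10 in all, crops included, one or two more only if the job needs it, and the job is handed in when it is done.

Besides the shell and the picture viewer there is one more tool, called after "Request:" in YAML: its name, and indented under it one key for each argument. move_arm: Moves the arm, as the interface text tells. Its arguments: {"type":"object","properties":{"deltas":{"type":"array"},"force":{"type":"number"}},"required":["deltas"]}

```bash
mkdir -p pics; ls
cat > h.py <<'E'
import numpy as np, cv2
from scipy.spatial.transform import Rotation as R
from station import env
def grab(n):
    c=env.camera(n); c['f']=c['img'].shape[0]/2/np.tan(np.radians(c['vertical_fov']/2)); return c
def pts(c):  # world xyz per pixel from z_map (pinhole)
    v,u=np.mgrid[:480,:640]; z=c['z_map']
    P=np.stack([(u-c['cx'])/c['f']*z,(v-c['cy'])/c['f']*z,z,np.ones_like(z)],-1)
    return (P@np.linalg.inv(c['camera_from_world']).T)[...,:3]
def proj(c,p):
    q=c['camera_from_world']@np.r_[p,1]; return q[0]/q[2]*c['f']+c['cx'],q[1]/q[2]*c['f']+c['cy']
def rot(s): q=s['ee_rot']; return R.from_quat([q[1],q[2],q[3],q[0]])
def delta(s,p,Rt): # total shift (tool axes, cm) and rotvec(deg)
    r=rot(s); return r.inv().apply(np.array(p)-s['position'])/10, np.degrees((r.inv()*Rt).as_rotvec())
E
python3 - <<'E'
from h import *
for n in('scene','top'):
    c=grab(n); cv2.imwrite(f'pics/{n}0.png',c['img']); np.savez(f'{n}0.npz',**{k:v for k,v in c.items()})
    print(n,np.linalg.inv(c['camera_from_world']).round(2),c['f'])
print(env.read_state())
E
```

```text
pics
scene [[-5.50000e-01  7.10000e-01 -4.40000e-01  1.12210e+03]
 [ 8.30000e-01  4.60000e-01 -3.00000e-01  4.29620e+02]
 [-1.00000e-02 -5.30000e-01 -8.50000e-01  1.22736e+03]
 [ 0.00000e+00  0.00000e+00  0.00000e+00  1.00000e+00]] 574.9270639747475
top [[ 2.0000e-02 -9.8000e-01  1.8000e-01  2.6177e+02]
 [-1.0000e+00 -2.0000e-02  1.0000e-02  2.6710e+01]
 [-1.0000e-02 -1.8000e-01 -9.8000e-01  1.6243e+03]
 [ 0.0000e+00  0.0000e+00  0.0000e+00  1.0000e+00]] 612.5182906893958
{'clock': 0.1, 'joint_positions': array([-1.50910189e+00,  2.45744560e-01,  1.55889423e+00,  2.14754840e-05,
        1.33867150e+00, -1.74153280e-01]), 'joint_velocities': array([-3.81384226e-04, -1.33250180e-03, -2.32120357e-03,  1.18643088e-03,
       -6.76058450e-05,  5.20780719e-04]), 'joint_efforts': array([ 4.35325444e-05, -4.16914916e+01, -3.15526915e+01,  6.87294407e-02,
        3.10000707e-02, -5.27318707e-05]), 'position': array([ 151.82945313, -631.49629926,  221.45417047]), 'ee_rot': array([-8.56874167e-04,  9.93054961e-01,  1.17648236e-01,  5.86965470e-05]), 'wrist_force': array([ 0.66168188, -0.54828226, -0.71196721]), 'wrist_torque': array([-0.05792115, -0.00824539, -0.02932618]), 'finger_gap': 0.9992761139141539}
```

View pics/top0.png

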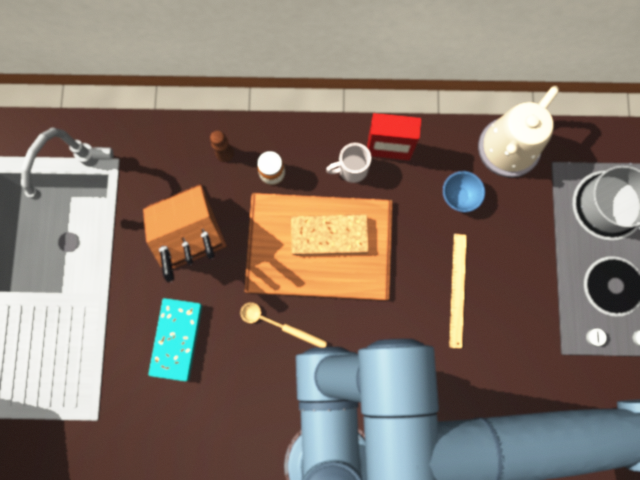

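View pics/scene0.png

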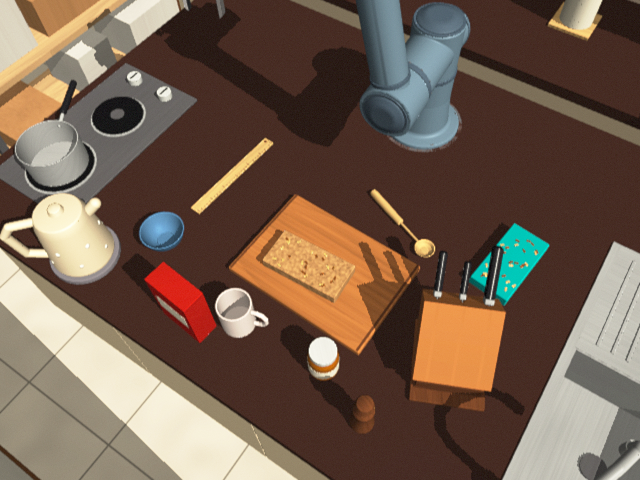

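Top view: the brown slab lies on the board at about (330,235); the teal slab-shaped thing at (175,340) is a look-alike. The rule is at (458,290). The knife handles are at (167,262), (187,250) and (208,243), and the left one looks biggest. The scene view agrees, with its handle at (494,275). Next I'll measure and take an enlarged crop of the handles.

Run:
```python
from h import *
for n in('top','scene'):
    c=dict(np.load(n+'0.npz')); P=pts(c); img=c['img']; hsv=cv2.cvtColor(img,cv2.COLOR_BGR2HSV)
    H,S,V=[hsv[...,i].astype(int) for i in range(3)]
    def box(m,name,h):
        m=cv2.morphologyEx(m.astype(np.uint8),cv2.MORPH_OPEN,np.ones((3,3)))
        k,l,st,_=cv2.connectedComponentsWithStats(m); i=1+st[1:,4].argmax(); m=l==i
        # cast rays to plane z=h
        v,u=np.nonzero(m); W=np.linalg.inv(c['camera_from_world'])
        d=np.c_[(u-c['cx'])/c['f'],(v-c['cy'])/c['f'],np.ones(len(u))]@W[:3,:3].T
        q=W[:3,3]+d*((h-W[2,3])/d[:,2])[:,None]
        b=cv2.minAreaRect(q[:,:2].astype(np.float32)); print(n,name,m.sum(),'c',np.round(b[0],1),'sz',np.round(b[1],1),'ang',round(b[2],2),'z',np.median(P[m][:,2]).round(1))
    x,y,z=P[...,0],P[...,1],P[...,2]
    box((z>42)&(z<60)&(x>400)&(x<700)&(y>-150)&(y<250),'slab',50)
    box((z>12)&(z<60)&(x>300)&(x<800)&(y>-250)&(y<300)&(H<22)&(S>80),'board',20)
    box((z<40)&(y<-200)&(x>200)&(x<720)&(V>130)&(H>8)&(H<35),'rule',6)
    k=(V<75)&(S<90)&(z>140)&(y>200)&(y<600)&(x>250)&(x<700)
    kk,l,st,ce=cv2.connectedComponentsWithStats(k.astype(np.uint8))
    for i in range(1,kk):
        if st[i,4]>40:
            p=P[l==i]; print(n,'handle',ce[i].round(),st[i,4],'min',np.percentile(p,2,axis=0).round(),'max',np.percentile(p,98,axis=0).round())
            if st[i,4]<2000:
                o=p.mean(0); _,s,vt=np.linalg.svd(p-o); print('   mean',o.round(1),'axis',vt[0].round(3),'len',np.ptp((p-o)@vt[0]).round())
c=np.load('scene0.npz')['img']; t=np.load('top0.npz')['img']
cv2.imwrite('pics/crop.png',np.hstack([cv2.resize(c[235:335,400:530],(390,300),interpolation=cv2.INTER_CUBIC),cv2.resize(t[200:300,130:260],(390,300),interpolation=cv2.INTER_CUBIC)]))
```

```text
top slab 2817 c [587.8  12.1] sz [100.9 199.7] ang 2.74 z 51.0
top board 12512 c [562.4  38.9] sz [379.2 270.1] ang 87.94 z 21.8
top rule 1621 c [ 450.9 -328.6] sz [ 37.5 307. ] ang 86.38 z 5.8
top handle [210. 251.] 74 min [490. 283. 187.] max [545. 307. 233.]
   mean [507.2 292.7 219.2] axis [-0.775 -0.264  0.573] len 75.0
top handle [189. 257.] 53 min [479. 336. 181.] max [524. 354. 219.]
   mean [494.4 343.5 206.7] axis [-0.781 -0.256  0.57 ] len 58.0
top handle [168. 268.] 171 min [434. 370. 189.] max [510. 403. 255.]
   mean [462.8 384.5 232.4] axis [-0.748 -0.25   0.615] len 101.0
scene slab 3138 c [593.1  15.1] sz [102.2 200.7] ang 3.04 z 48.8
scene board 15351 c [567.6  41.6] sz [379.3 271.3] ang 88.0 z 19.8
scene rule 3160 c [  373.9 -1223.7] sz [472.6 190.3] ang 50.29 z -192.1
scene handle [493. 273.] 413 min [443. 373. 167.] max [518. 416. 251.]
   mean [482.3 394.5 214.5] axis [ 0.65   0.284 -0.705] len 117.0
scene handle [440. 271.] 240 min [499. 286. 171.] max [556. 319. 228.]
   mean [527.5 302.4 200.6] axis [ 0.656  0.284 -0.699] len 91.0
scene handle [465. 278.] 178 min [485. 338. 164.] max [531. 365. 214.]
   mean [508.9 350.9 191.9] axis [ 0.654  0.279 -0.703] len 73.0
```

View pics/crop.png

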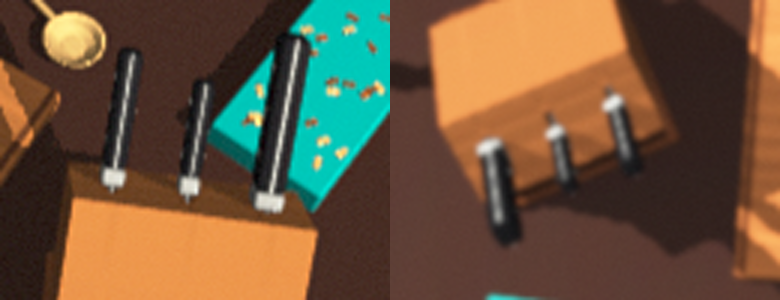

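The crop confirms the left handle (scene (494,275), +y slot): it's the longest at 117 mm, against 91 and 73, and the thickest. That is the cook's knife. The rule comes first, so I'll plan that approach.

```bash
cat >> h.py <<'E'
from scipy.spatial.transform import Slerp
def down(yaw):
    c,s=np.cos(np.radians(yaw)),np.sin(np.radians(yaw)); return R.from_matrix(np.array([[c,s,0],[s,-c,0],[0,0,-1]]))
def plan(p0,r0,p1,r1,hand):
    p0,p1=np.array(p0,float),np.array(p1,float)
    n=int(max(1,np.ceil(np.linalg.norm(p1-p0)/48),np.ceil((r0.inv()*r1).magnitude()/np.radians(8.2))))
    sl=Slerp([0,1],R.concatenate([r0,r1]))
    for i in range(n):
        a,b=sl(i/n),sl((i+1)/n)
        print('[%g, %s]'%(hand,', '.join('%.2f'%x for x in np.r_[a.inv().apply((p1-p0)/n)/10,np.degrees((a.inv()*b).as_rotvec())])))
E
python3 - <<'E'
from h import *
s=env.read_state(); plan(s['position'],rot(s),(453,-327,130),down(-3.6),7)
E
```

```text
[7, 3.64, -2.26, 0.92, -0.01, -0.00, 1.71]
[7, 3.57, -2.36, 0.92, -0.01, -0.00, 1.71]
[7, 3.50, -2.47, 0.92, -0.01, -0.00, 1.71]
[7, 3.42, -2.57, 0.92, -0.01, -0.00, 1.71]
[7, 3.34, -2.67, 0.92, -0.01, -0.00, 1.71]
[7, 3.26, -2.77, 0.92, -0.01, -0.00, 1.71]
[7, 3.18, -2.87, 0.92, -0.01, -0.00, 1.71]
[7, 3.09, -2.96, 0.92, -0.01, -0.00, 1.71]
[7, 3.00, -3.05, 0.92, -0.01, -0.00, 1.71]
[7, 2.91, -3.14, 0.92, -0.01, -0.00, 1.71]
```

Request:
move_arm:
  deltas:
    - [[7,3.6,-2.3,0.9,0,0,1.7],[7,3.6,-2.4,0.9,0,0,1.7],[7,3.5,-2.5,0.9,0,0,1.7],[7,3.4,-2.6,0.9,0,0,1.7],[7,3.3,-2.7,0.9,0,0,1.7],[7,3.3,-2.8,0.9,0,0,1.7],[7,3.2,-2.9,0.9,0,0,1.7],[7,3.1,-3.0,0.9,0,0,1.7],[7,3.0,-3.1,0.9,0,0,1.7],[7,2.9,-3.1,0.9,0,0,1.7],[7,0,0,0,0,0,0],[7,0,0,0,0,0,0]]

```text
clock: 1.3
position: [461.9, -312.0, 123.3]
ee_rot: [-0.003, 0.999, -0.038, -0.002]
wrist_force: [0.2, -0.1, 0.6]
finger_gap: 0.745
```

```bash
cat >> h.py <<'E'
def wray(c,u,v): # fisheye pixel -> world dir
    d=np.stack([np.asarray(u,float)-c['cx'],np.asarray(v,float)-c['cy']],-1); r=np.linalg.norm(d,axis=-1,keepdims=True); th=r/c['f']
    W=np.linalg.inv(c['camera_from_world']); return W[:3,3],np.concatenate([np.sin(th)*d/np.maximum(r,1e-9),np.cos(th)],-1)@W[:3,:3].T
def wplane(c,u,v,h):
    o,d=wray(c,u,v); return o+d*((h-o[2])/d[...,2])[...,None]
E
python3 - <<'E'
from h import *
s=env.read_state(); print(s['position'],rot(s).as_matrix().round(3))
c=grab('wrist'); cv2.imwrite('pics/w1.png',c['img']); np.savez('w1.npz',**c); print(c['f'],c['cx'],c['cy'],np.linalg.inv(c['camera_from_world']).round(2))
hsv=cv2.cvtColor(c['img'],cv2.COLOR_BGR2HSV); H,S,V=[hsv[...,i].astype(int) for i in range(3)]
m=((V>130)&(H>8)&(H<35)&(S>60)).astype(np.uint8); v,u=np.nonzero(m)
k,l,st,ce=cv2.connectedComponentsWithStats(m)
for i in range(1,k):
    if st[i,4]>800:
        v,u=np.nonzero(l==i); q=wplane(c,u,v,6); b=cv2.minAreaRect(q[:,:2].astype(np.float32)); print(ce[i].round(),st[i],np.round(b[0],1),np.round(b[1],1),b[2])
E
```

```text
[ 461.9323704  -312.03089211  123.32397187] [[ 0.997 -0.077 -0.005]
 [-0.077 -0.997  0.006]
 [-0.005 -0.006 -1.   ]]
371.64829954431775 325.36970820755585 240.70926615331962 [[-8.0000e-02 -9.6000e-01 -2.8000e-01  5.4365e+02]
 [-1.0000e+00  7.0000e-02  3.0000e-02 -3.1779e+02]
 [-0.0000e+00  2.8000e-01 -9.6000e-01  2.8582e+02]
 [ 0.0000e+00  0.0000e+00  0.0000e+00  1.0000e+00]]
[ 63. 164.] [    0     0   140   302 31682] [561.4 -38.1] [208.7 281.7] 87.93018341064453
[349. 212.] [  328    56    43   321 11981] [ 466.8 -329.8] [ 30.7 273.2] 86.53743743896484
```

View pics/w1.png

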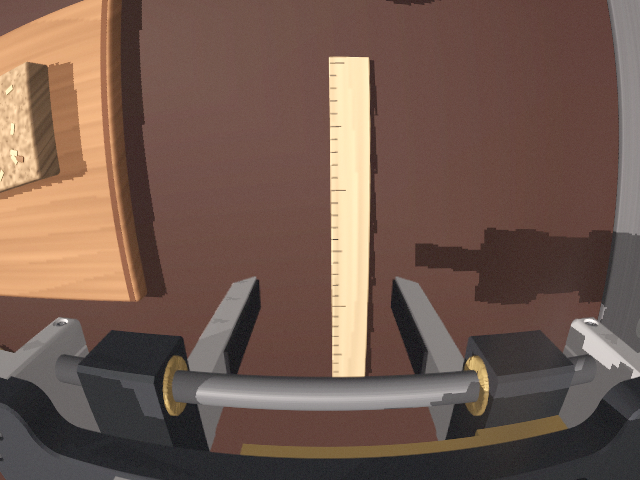

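The wrist view shows the rule running from (350,57) down past the fingers and sitting right of the jaw centre. Its centre works out to (453.5,-329) at -3.5°. I'll centre the jaws over it and descend.

Run:
```python
from h import *
s=env.read_state(); plan(s['position'],rot(s),(453.5,-329,70),down(-3.5),6)
```

```text
[6, -0.33, 0.89, 2.66, -0.19, 0.15, -0.47]
[6, -0.34, 0.88, 2.66, -0.19, 0.15, -0.47]
```

Request:
move_arm:
  deltas:
    - [[6,-0.4,0.9,2.6,-0.2,0.15,-0.5],[6,-0.4,0.9,2.6,-0.2,0.15,-0.5],[6,0,0,0,0,0,0]]

```text
clock: 1.65
position: [451.0, -333.3, 71.8]
ee_rot: [0.002, 1.0, -0.031, 0.001]
wrist_force: [-0.1, -0.1, 0.8]
finger_gap: 0.638
```

Run:
```python
from h import *
s=env.read_state(); print(s['position']);plan(s['position'],rot(s),(453.5,-329,21),down(-3.5),6)
```

```text
[ 451.02243692 -333.25468998   71.84279631]
[6, 0.10, -0.23, 2.54, 0.11, -0.09, -0.05]
[6, 0.11, -0.22, 2.54, 0.11, -0.09, -0.05]
```

Request:
move_arm:
  deltas:
    - [[6,0.1,-0.2,1.7,0.1,-0.1,0],[6,0.1,-0.2,1.7,0.1,-0.1,0],[6,0,0,1.2,0,0,0],[6,0,0,0.3,0,0,0],[6,0,0,0,0,0,0]]

```text
clock: 2.15
position: [453.5, -333.8, 24.6]
ee_rot: [0.002, 0.999, -0.034, 0.002]
wrist_force: [0.0, -0.8, 0.1]
finger_gap: 0.638
```

Request:
move_arm:
  deltas:
    - [[6,0,-0.4,0.3,0,0,0],[6,0,0,0.1,0,0,0],[3.6,0,0,0,0,0,0],[2.4,0,0,0,0,0,0],[2.4,0,0,0,0,0,0],[2.4,0,0,0,0,0,0],[2.4,0,0,0,0,0,0]]
  force: 20

```text
clock: 2.85
position: [455.5, -330.1, 23.3]
ee_rot: [0.003, 0.999, -0.034, 0.003]
wrist_force: [0.1, 2.3, 4.0]
finger_gap: 0.271
```

The opening of 25 mm is less than the rule's width, so the tips closed just above it. I'll open, go lower and grip again.

Request:
move_arm:
  deltas:
    - [[6,0,0,0,0,0,0],[6,0,0,0,0,0,0],[6,0,0,0,0,0,0],[6,0,-0.1,0.2,0,0,0],[6,0,0,0.2,0,0,0],[6,0,0,0.2,0,0,0]]

```text
clock: 3.45
position: [455.8, -329.5, 17.3]
ee_rot: [0.003, 0.999, -0.034, 0.003]
wrist_force: [-2.4, 0.5, 15.0]
finger_gap: 0.634
```

Request:
move_arm:
  deltas:
    - [[6,0,0,-0.2,0,0,0],[4,0,0,0,0,0,0],[2.6,0,0,0,0,0,0],[2.6,0,0,0,0,0,0],[2.6,0,0,0,0,0,0],[2.6,0,0,0,0,0,0]]

```text
clock: 4.05
position: [455.6, -329.4, 18.8]
ee_rot: [0.003, 0.999, -0.034, 0.003]
wrist_force: [-0.4, 0.1, 0.3]
finger_gap: 0.314
```

Run:
```python
from h import *
s=env.read_state(); print(s['position'],s['wrist_force'],s['joint_positions']);p=s['position'];r=rot(s)
plan(p,r,p+[0,0,75],r,2.6)
yw=2.9; a=np.radians(yw); sc=np.array([590.5,13.6]); ex=np.array([np.cos(a),np.sin(a)])
t=sc-97*ex; print(t); plan(p+[0,0,75],r,[*t,90],down(93),2.6)
```

```text
[ 455.56831792 -329.42136644   18.78492311] [-0.41336229  0.12019771  0.26617068] [-8.27767755e-01  3.14840421e-01  1.89133817e+00  1.44675480e-04
  9.26704634e-01  8.11575995e-01]
[2.6, 0.02, 0.02, -3.75, 0.00, 0.00, 0.00]
[2.6, 0.02, 0.02, -3.75, 0.00, 0.00, 0.00]
[493.62422235   8.69248481]
[2.6, 0.12, -2.83, 0.02, 0.05, 0.00, -8.08]
[2.6, 0.52, -2.79, 0.02, 0.05, 0.00, -8.08]
[2.6, 0.91, -2.69, 0.02, 0.05, 0.00, -8.08]
[2.6, 1.27, -2.53, 0.02, 0.05, 0.00, -8.08]
[2.6, 1.62, -2.33, 0.02, 0.05, 0.00, -8.08]
[2.6, 1.93, -2.08, 0.03, 0.05, 0.00, -8.08]
[2.6, 2.20, -1.79, 0.03, 0.05, 0.00, -8.08]
[2.6, 2.43, -1.46, 0.03, 0.05, 0.00, -8.08]
[2.6, 2.61, -1.10, 0.03, 0.05, 0.00, -8.08]
[2.6, 2.74, -0.72, 0.03, 0.05, 0.00, -8.08]
[2.6, 2.82, -0.33, 0.03, 0.05, 0.00, -8.08]
[2.6, 2.83, 0.07, 0.03, 0.05, 0.00, -8.08]
```

Request:
move_arm:
  deltas:
    - [[2.6,0,0,-2,0,0,0],[2.6,0,0,-3.7,0,0,0],[2.6,0,0,-2,0,0,0],[2.6,0,0,0,0,0,0]]
  force: 30

```text
clock: 4.45
position: [453.8, -327.6, 96.1]
ee_rot: [0.001, 0.999, -0.034, 0.001]
wrist_force: [-0.0, 0.1, -0.2]
finger_gap: 0.314
```

Request:
move_arm:
  deltas:
    - [[2.6,0.1,-1.5,0,0,0,-4],[2.6,0.3,-2.8,0,0,0,-8],[2.6,0.8,-2.7,0,0,0,-8],[2.6,1.2,-2.6,0,0,0,-8],[2.6,1.5,-2.4,0,0,0,-8],[2.6,1.8,-2.1,0,0,0,-8],[2.6,2.1,-1.8,0,0,0,-8],[2.6,2.4,-1.5,0,0,0,-8],[2.6,2.5,-1.1,0,0,0,-8],[2.6,2.6,-0.7,0,0,0,-8],[2.6,2.7,-0.4,0,0,0,-8],[2.6,1.5,0,0,0,0,-4]]

```text
clock: 5.65
position: [487.2, -8.6, 81.1]
ee_rot: [-0.007, 0.723, 0.691, -0.003]
wrist_force: [0.3, 0.1, -0.8]
finger_gap: 0.312
```

Run:
```python
from h import *
s=env.read_state(); print(s['position'],s['wrist_force'],s['joint_positions'],s['finger_gap']);p=s['position'];r=rot(s)
plan(p,r,[493.6,8.7,60],down(93),2.6)
c=grab('wrist'); cv2.imwrite('pics/w2.png',c['img']); np.savez('w2.npz',**c)
```

```text
[487.2068809   -8.64387635  81.06750847] [ 0.29309039  0.10934347 -0.8356261 ] [-0.25212914  0.05594298  2.05341875  0.00250774  1.04684151 -0.2078498 ] 0.31229485336778323
[2.6, 1.75, 0.59, 2.11, -0.78, -0.33, -5.61]
```

View pics/w2.png

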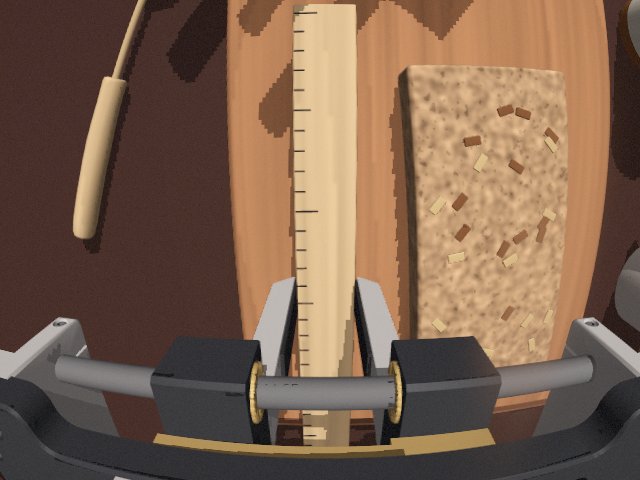

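The wrist view shows the rule held firmly over the board. The slab is to its right, with its near edge running from (411,70) to (420,345), and the rule is roughly parallel to it. I'll refine the slab pose from this view.

Run:
```python
from h import *
c=dict(np.load('w2.npz'))
for u,v in((411,70),(414,200),(419,330),(564,73)): print((u,v),wplane(c,u,v,50).round(1))
for u,v in((294,6),(356,6),(300,250)): print('rule',wplane(c,u,v,68).round(1))
```

```text
(411, 70) [537.6 107.9  50. ]
(414, 200) [537.5  38.2  50. ]
(419, 330) [543.3 -41.2  50. ]
(564, 73) [634.  114.3  50. ]
rule [479.6 138.8  68. ]
rule [509.  137.3  68. ]
rule [476.5  18.2  68. ]
```

Request:
move_arm:
  deltas:
    - [[2.6,0.9,0.3,0.9,-0.4,-0.2,-2.8],[2.6,0.9,0.3,0.9,-0.4,-0.1,-2.8],[2.6,0,0,0,0,0,0]]

```text
clock: 6.0
position: [491.6, 11.6, 59.3]
ee_rot: [-0.002, 0.687, 0.727, -0.001]
wrist_force: [-0.3, -0.1, -1.3]
finger_gap: 0.312
```

Run:
```python
from h import *
s=env.read_state(); p=s['position'];r=rot(s);print(p,s['wrist_force'])
plan(p,r,[493.6,8.7,40],down(93),2.6)
```

```text
[491.6217601   11.58980358  59.34901297] [-0.33206443 -0.1167104  -1.26598766]
[2.6, -0.30, 0.19, 1.93, -0.19, -0.11, 0.27]
```

Request:
move_arm:
  deltas:
    - [[2.6,-0.2,0.1,0.9,-0.2,-0.1,0.2],[2.6,0,0,0.7,0,0,0],[2.6,0,0,0.2,0,0,0],[2.6,0,0,0,0,0,0]]

```text
clock: 6.4
position: [492.3, 7.8, 39.0]
ee_rot: [-0.0, 0.69, 0.724, -0.0]
wrist_force: [0.8, 0.3, -0.6]
finger_gap: 0.311
```

Request:
move_arm:
  deltas:
    - [[4.0,0,0,0,0,0,0],[4.0,0,0,0,0,0,0],[4.0,0,0,0,0,0,0],[4.0,0,0,-1.5,0,0,0],[4.0,0,0,-3,0,0,0],[4.0,0,0,-1,0,0,0]]

```text
clock: 7.0
position: [492.1, 7.3, 95.4]
ee_rot: [-0.001, 0.69, 0.724, -0.001]
wrist_force: [-0.5, -0.0, 0.5]
finger_gap: 0.424
```

Run:
```python
from h import *
s=env.read_state(); p=s['position'];r=rot(s);print(p,s['wrist_force'])
plan(p,r,[452,5,95],down(3),8)
```

```text
[492.14633793   7.31871568  95.37558066] [-0.46315157 -0.00403504  0.53349732]
[8, -0.00, -0.37, 0.00, -0.01, 0.01, 8.16]
[8, -0.06, -0.36, 0.00, -0.01, 0.01, 8.16]
[8, -0.11, -0.35, 0.00, -0.01, 0.01, 8.16]
[8, -0.15, -0.33, 0.00, -0.01, 0.01, 8.16]
[8, -0.20, -0.31, 0.00, -0.01, 0.01, 8.16]
[8, -0.24, -0.27, 0.00, -0.01, 0.01, 8.16]
[8, -0.28, -0.24, 0.00, -0.01, 0.01, 8.16]
[8, -0.31, -0.20, 0.00, -0.01, 0.01, 8.16]
[8, -0.33, -0.15, 0.00, -0.01, 0.01, 8.16]
[8, -0.35, -0.10, 0.00, -0.01, 0.01, 8.16]
[8, -0.36, -0.05, 0.00, -0.01, 0.01, 8.16]
```

Request:
move_arm:
  deltas:
    - [[8,0,-0.4,0,0,0,8.1],[8,0,-0.4,0,0,0,8.1],[8,-0.1,-0.4,0,0,0,8.1],[8,-0.2,-0.3,0,0,0,8.1],[8,-0.2,-0.3,0,0,0,8.1],[8,-0.2,-0.3,0,0,0,8.1],[8,-0.3,-0.2,0,0,0,8.1],[8,-0.3,-0.2,0,0,0,8.1],[8,-0.3,-0.2,0,0,0,8.1],[8,-0.3,-0.1,0,0,0,8.1],[8,-0.4,0,0,0,0,8.1],[8,0,0,0,0,0,0]]

```text
clock: 8.2
position: [450.5, 6.5, 94.9]
ee_rot: [0.001, 1.0, -0.0, 0.002]
wrist_force: [-0.0, -0.7, -0.5]
finger_gap: 0.851
```

Run:
```python
from h import *
s=env.read_state(); p=s['position'];r=rot(s);print(p,s['wrist_force'],s['joint_positions'])
plan(p,r,[453,5,41],down(3),8)
c=grab('wrist'); cv2.imwrite('pics/w3.png',c['img']); np.savez('w3.npz',**c)
```

```text
[450.49990975   6.49014889  94.91755558] [-0.0015261  -0.74399473 -0.49124498] [-2.37836787e-01 -7.04285283e-02  2.14876515e+00 -6.72882940e-04
  1.05980706e+00  1.33397835e+00]
[8, 0.12, 0.07, 2.70, 0.04, -0.09, -1.52]
[8, 0.12, 0.08, 2.70, 0.04, -0.09, -1.52]
```

View pics/w3.png

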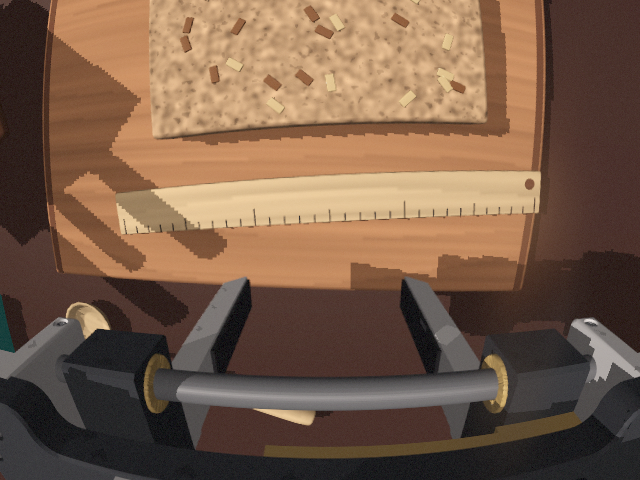

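The wrist view shows the rule lying on the board between (118,205) and (540,190), with a clear strip up to the slab's near face at (155,137)–(487,122). It's ready to be pushed up.

Run:
```python
from h import *
c=dict(np.load('w3.npz'))
for n,h,L in(('slabtop',50,((152,131),(320,121),(485,115))),('rulefront',26,((118,192),(330,174),(538,171))),('ruleback',26,((122,234),(330,221),(540,212))),('board',20,((160,279),(440,290)))):
    for u,v in L: print(n,(u,v),wplane(c,u,v,h).round(1))
```

```text
slabtop (152, 131) [540.  110.3  50. ]
slabtop (320, 121) [540.9  10.5  50. ]
slabtop (485, 115) [549. -86.  50.]
rulefront (118, 192) [501.1 152.6  26. ]
rulefront (330, 174) [508.9   4.5  26. ]
rulefront (538, 171) [ 516.3 -141.3   26. ]
ruleback (122, 234) [470.6 153.3  26. ]
ruleback (330, 221) [478.7   4.4  26. ]
ruleback (540, 212) [ 487.  -146.6   26. ]
board (160, 279) [434.6 129.5  20. ]
board (440, 290) [427.  -75.3  20. ]
```

Request:
move_arm:
  deltas:
    - [[8,0,0.1,2.2,0,-0.1,-1.4],[8,0,0.1,2.2,0,-0.1,-1.4],[8,0,0,0.7,0,0,0],[8,0,0,0,0,0,0]]

```text
clock: 8.65
position: [452.9, 4.1, 43.5]
ee_rot: [0.001, 1.0, 0.031, 0.002]
wrist_force: [-0.1, 0.2, -0.3]
finger_gap: 0.85
```

Run:
```python
from h import *
s=env.read_state(); p=s['position'];r=rot(s);print(p,s['wrist_force'])
plan(p,r,[462,5,39],down(3),8)
```

```text
[452.85362181   4.0747507   43.54057491] [-0.1421639   0.22192    -0.32792671]
[8, 0.92, -0.04, 0.46, 0.15, -0.20, 0.59]
```

Request:
move_arm:
  deltas:
    - [[8,0.3,-0.1,0.3,0.1,-0.2,0.5],[8,0.3,0,0.1,0,0,0],[8,0.3,0,0,0,0,0],[8,0.3,0,0,0,0,0],[8,0,0,0,0,0,0]]

```text
clock: 9.15
position: [468.3, 5.6, 42.1]
ee_rot: [0.001, 1.0, 0.027, 0.002]
wrist_force: [-0.2, -0.3, -0.1]
finger_gap: 0.85
```

Request:
move_arm:
  deltas:
    - [[8,0,0,0.3,0,0,0],[8,0,0,0.1,0,0,0],[8,0,0,0,0,0,0]]

```text
clock: 9.45
position: [468.5, 5.6, 38.1]
ee_rot: [0.001, 1.0, 0.028, 0.003]
wrist_force: [-0.7, -0.3, -0.0]
finger_gap: 0.849
```

Request:
move_arm:
  deltas:
    - [[8,0.3,0,0,0,0,0],[8,0.3,0,0,0,0,0],[8,0.3,0,0,0,0,0],[8,0.3,0,0,0,0,0],[8,0.3,0,0,0,0,0],[8,0.2,0,0,0,0,0],[8,0.2,0,0,0,0,0],[8,0,0,0,0,0,0]]

```text
clock: 10.25
position: [489.0, 6.7, 38.0]
ee_rot: [0.001, 1.0, 0.028, 0.002]
wrist_force: [-0.4, 0.3, -0.4]
finger_gap: 0.851
```

Request:
move_arm:
  deltas:
    - [[8,0.2,0,0,0,0,0],[8,0.2,0,0,0,0,0],[8,0.2,0,0,0,0,0],[8,0.1,0,0,0,0,0],[8,0.1,0,0,0,0,0],[8,0,0,0,0,0,0]]

```text
clock: 10.85
position: [497.5, 7.2, 38.0]
ee_rot: [0.001, 1.0, 0.028, 0.002]
wrist_force: [-0.5, -1.0, 0.0]
finger_gap: 0.85
```

Run:
```python
from h import *
c=grab('wrist'); np.savez('w4.npz',**c); cv2.imwrite('pics/w4.png',cv2.resize(c['img'][60:300,60:600],(800,356),interpolation=cv2.INTER_CUBIC))
```

```text
(no output)
```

View pics/w4.png

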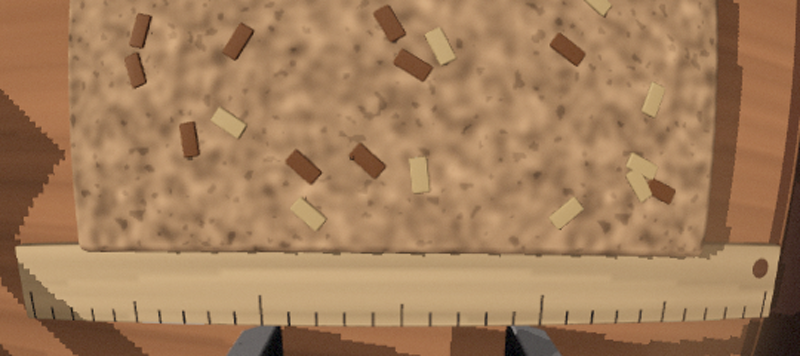

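The crop shows the rule parallel to the slab's near edge at (80–710, 250) and overhanging both ends. By parallax a gap of a few mm remains, so I'll nudge on while watching the force.

Request:
move_arm:
  deltas:
    - [[8,0.1,0,0,0,0,0],[8,0.1,0,0,0,0,0],[8,0,0,0,0,0,0]]

```text
clock: 11.2
position: [498.4, 7.4, 37.8]
ee_rot: [0.001, 1.0, 0.027, 0.0]
wrist_force: [-1.0, 0.0, 1.1]
finger_gap: 0.853
```

Request:
move_arm:
  deltas:
    - [[8,0.1,0,0,0,0,0],[8,0,0,0,0,0,0]]

```text
clock: 11.4
position: [498.6, 7.5, 37.6]
ee_rot: [0.001, 1.0, 0.027, -0.001]
wrist_force: [-2.5, -0.5, 0.8]
finger_gap: 0.848
```

Request:
move_arm:
  deltas:
    - [[8,0.1,0,0,0,0,0],[8,0,0,0,0,0,0]]

```text
clock: 11.6
position: [499.0, 7.5, 37.5]
ee_rot: [0.001, 1.0, 0.027, -0.002]
wrist_force: [-3.1, -0.2, 2.9]
finger_gap: 0.85
```

Request:
move_arm:
  deltas:
    - [[8,-0.3,0,-0.1,0,0,0],[8,-1.5,0,0,0,0,0],[8,-2.5,0,-2,0,0,0],[8,-2,0,-3.5,0,0,0],[8,-1,0,-3,0,0,0],[8,0,0,0,0,0,0]]

```text
clock: 12.2
position: [427.2, 3.4, 126.2]
ee_rot: [0.001, 1.0, 0.028, 0.004]
wrist_force: [-0.0, -0.3, 0.1]
finger_gap: 0.847
```

Run:
```python
from h import *
c=grab('wrist'); s=grab('scene'); np.savez('w5.npz',**c); np.savez('s5.npz',**s); print(env.read_state()['position'])
u,v=proj(s,[540,10,25]); print(u,v); t=s['img'][200:320,230:390]
a=c['img'][40:300,60:600]
cv2.imwrite('pics/w5.png',np.vstack([cv2.resize(a,(640,308),interpolation=cv2.INTER_CUBIC),cv2.resize(t,(640,290),interpolation=cv2.INTER_CUBIC)]))
```

```text
[425.55653542   3.88118796 122.82792298]
319.21399700487933 251.93757765971762
```

View pics/w5.png

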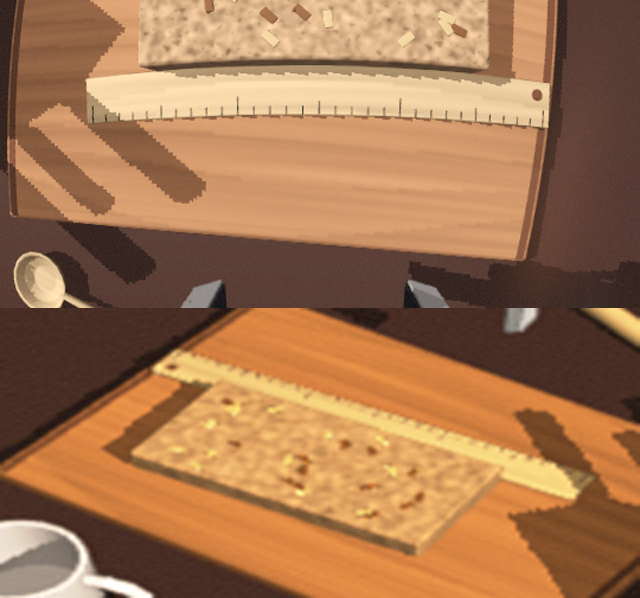

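Both views show the rule against the slab's near face: slab top edge at (140–490, 65), rule below it with both ends overhanging. A numeric check follows, along with the knife geometry.

Run:
```python
from h import *
c=dict(np.load('w5.npz')); g=lambda x,y:(60+x/1.185,40+y/1.185)
for n,h,L in(('slabtop',50,((140,65),(320,63),(488,67))),('ruleback',26,((92,123),(318,113),(546,127)))):
    for a in L: print(n,wplane(c,*g(*a),h).round(1))
for nm in('scene','top'):
    c=dict(np.load(nm+'0.npz')); P=pts(c); x,y,z=P[...,0],P[...,1],P[...,2]
    V=c['img'].max(-1).astype(int); S=cv2.cvtColor(c['img'],cv2.COLOR_BGR2HSV)[...,1]
    m=(y>200)&(y<600)&(x>480)&(x<800)&(z>183)&(z<198)&(S>120); m=cv2.erode(m.astype(np.uint8),np.ones((3,3)))>0
    b=cv2.minAreaRect(P[m][:,:2].astype(np.float32)); print(nm,'blocktop',m.sum(),np.median(z[m]),b, cv2.boxPoints(b).round(1).tolist())
    k=(V<75)&(S<90)&(z>140)&(y>360)&(y<430)&(x>400)&(x<530)
    p=P[k]; a=np.radians(21);
    for yaw in(21,23.6):
        a=np.radians(yaw); ax=np.array([np.cos(a)*.7071,np.sin(a)*.7071,-.7071]); ly=np.array([-np.sin(a),np.cos(a),0]); lz=np.cross(ax,ly)
        q=p@np.c_[ax,ly,lz]; print(nm,yaw,'x',np.percentile(q[:,0],[1,99]).round(),'y',np.percentile(q[:,1],[2,50,98]).round(1),'z',np.percentile(q[:,2],[2,50,98]).round(1))
```

```text
slabtop [535.9 108.7  50. ]
slabtop [537.7   7.5  50. ]
slabtop [546.  -87.1  50. ]
ruleback [502.7 152.   26. ]
ruleback [510.6   6.7  26. ]
ruleback [ 517.5 -142.2   26. ]
scene blocktop 67 185.92563066442108 ((569.2066040039062, 376.2948303222656), (6.331296920776367, 149.26202392578125), 23.61175537109375) [[536.4000244140625, 443.3999938964844], [596.2000122070312, 306.6000061035156], [602.0, 309.20001220703125], [542.2000122070312, 445.8999938964844]]
scene 21 x [215. 328.] y [151.5 193.  206.7] z [556.  571.1 575.7]
scene 23.6 x [220. 334.] y [123.4 165.9 179.1] z [561.6 577.  581.6]
top blocktop 76 189.04124565666564 ((564.916015625, 377.3255310058594), (8.759385108947754, 128.21871948242188), 25.192466735839844) [[533.7000122070312, 433.5], [588.2000122070312, 317.3999938964844], [596.2000122070312, 321.20001220703125], [541.5999755859375, 437.20001220703125]]
top 21 x [208. 308.] y [185.7 192.1 205.1] z [550.6 569.8 575.6]
top 23.6 x [214. 314.] y [160.2 165.2 179.3] z [556.5 575.7 581.4]
```

The rule's back edge is about 30 mm in front of the slab's near face at both ends, so it is flush. I'll plan the knife approach with a 20° lean.

```bash
cat >> h.py <<'E'
def lean(yaw,t): # tool-down yaw, then tips towards robot by t deg
    return R.from_euler('z',yaw,degrees=True)*R.from_euler('y',t,degrees=True)*down(0)
E
python3 - <<'E'
from h import *
r1=lean(23.5,20); print(r1.as_matrix().round(2))
s=env.read_state(); p=s['position'];r=rot(s); tz=r1.apply([0,0,1]); g=np.array([486.6,397.4,197]); pre=g-100*tz; print(pre)
plan(p,r,p+[20,40,170],r,4.5); print(); plan(p+[20,40,170],r,pre,r1,4.5)
E
```

```text
[[ 0.86  0.4  -0.31]
 [ 0.37 -0.92 -0.14]
 [-0.34  0.   -0.94]]
[517.96530181 411.03802137 290.96926208]
[4.5, 0.56, -0.97, -4.25, 0.00, 0.00, 0.00]
[4.5, 0.56, -0.97, -4.25, 0.00, 0.00, 0.00]
[4.5, 0.56, -0.97, -4.25, 0.00, 0.00, 0.00]
[4.5, 0.56, -0.97, -4.25, 0.00, 0.00, 0.00]

[4.5, 1.16, -4.53, 0.02, -0.44, -2.49, -2.51]
[4.5, 1.36, -4.48, -0.07, -0.44, -2.49, -2.51]
[4.5, 1.55, -4.41, -0.16, -0.44, -2.49, -2.51]
[4.5, 1.73, -4.34, -0.27, -0.44, -2.49, -2.51]
[4.5, 1.90, -4.26, -0.38, -0.44, -2.49, -2.51]
[4.5, 2.07, -4.17, -0.50, -0.44, -2.49, -2.51]
[4.5, 2.23, -4.07, -0.62, -0.44, -2.49, -2.51]
[4.5, 2.37, -3.96, -0.75, -0.44, -2.49, -2.51]
```

Request:
move_arm:
  deltas:
    - [[4.5,0.5,-1,-4.2,0,0,0],[4.5,0.5,-1,-4.2,0,0,0],[4.5,0.5,-1,-4.2,0,0,0],[4.5,0.5,-1,-4.2,0,0,0],[4.5,1.1,-4.5,0,-0.4,-2.5,-2.5],[4.5,1.3,-4.5,-0.1,-0.4,-2.5,-2.5],[4.5,1.5,-4.4,-0.2,-0.4,-2.5,-2.5],[4.5,1.7,-4.3,-0.3,-0.4,-2.5,-2.5],[4.5,1.9,-4.2,-0.4,-0.4,-2.5,-2.5],[4.5,2.1,-4.1,-0.5,-0.4,-2.5,-2.5],[4.5,2.1,-3.5,-0.6,-0.4,-2.5,-2.5],[4.5,0,0,0,0,0,0]]

```text
clock: 13.5
position: [511.1, 375.0, 270.1]
ee_rot: [0.028, 0.968, 0.183, -0.167]
wrist_force: [0.3, -1.2, -1.0]
finger_gap: 0.48
```

Run:
```python
from h import *
s=env.read_state(); p=s['position'];r=rot(s);print(p,s['joint_positions'])
r1=lean(23.5,20); plan(p,r,[518,411,291],r1,4.5)
c=grab('wrist'); cv2.imwrite('pics/w6.png',c['img']); np.savez('w6.npz',**c); print((c['z_map']>0).mean())
```

```text
[511.10761092 374.9742402  270.10002718] [0.44179928 0.3808557  1.3304851  0.03040354 1.76985864 1.63932269]
[4.5, 1.15, -3.12, -2.60, -1.11, -0.48, -1.87]
0.9958203125
```

View pics/w6.png

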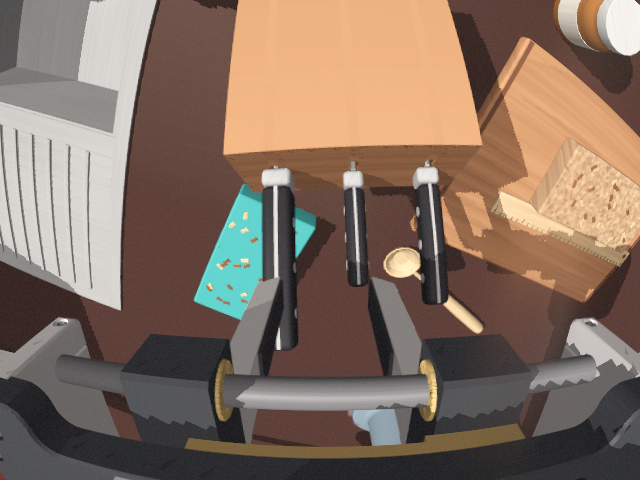

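The wrist view shows three handles: the cook's (largest) at (280,170)–(287,348), the small one at (355,230) and the utility knife at (432,235). The jaws are still too far right and low, so I'll measure the handle here by depth and then back up before shifting.

Run:
```python
from h import *
c=dict(np.load('w6.npz')); v,u=np.mgrid[150:345,255:312]; V=c['img'][150:345,255:312].max(-1).astype(int); z=c['z_map'][150:345,255:312]
o,d=wray(c,u,v); W=c['camera_from_world']; dz=(d@W[:3,:3].T)[...,2]; P=o+d*(z/dz)[...,None]
m=(P[...,2]>165)&(P[...,2]<275)&~((u<283)&(v>275)&(V>70)); p=P[m]
a=np.radians(23.5);ax=np.array([np.cos(a)*.7071,np.sin(a)*.7071,-.7071]); ly=np.array([-np.sin(a),np.cos(a),0]); lz=np.cross(ax,ly)
q=p@np.c_[ax,ly,lz]; print(m.sum(), q.min(0),q.max(0))
for x0 in range(215,345,10):
    w=q[(abs(q[:,0]-x0)<5)]; top=w[w[:,2]>np.percentile(w[:,2],90)-6] if len(w) else w
    if len(w): print(x0,len(w),'y',np.percentile(w[:,1],[3,50,97]).round(1),'ymid(top)',(0.5*(np.percentile(top[:,1],2)+np.percentile(top[:,1],98))).round(1),'z',np.percentile(w[:,2],[50,97]).round(1))
```

```text
5829 [221.27338614 148.03961931 556.19550348] [341.34699747 188.99746266 639.29991133]
225 168 y [162.2 164.6 169.1] ymid(top) 165.8 z [578.2 580.1]
235 237 y [162.2 164.6 168.9] ymid(top) 165.6 z [578.1 580. ]
245 303 y [162.1 163.5 168.2] ymid(top) 163.3 z [578.7 632.9]
255 332 y [162.3 163.5 167.9] ymid(top) 163.6 z [579.  636.8]
265 343 y [162.3 166.5 180.9] ymid(top) 172.3 z [578.4 580.5]
275 538 y [162.4 171.  181.7] ymid(top) 172.6 z [578.6 580.1]
285 525 y [163.  171.2 181.8] ymid(top) 172.8 z [578.6 580.1]
295 514 y [163.2 171.4 181.7] ymid(top) 172.8 z [578.6 580.2]
305 503 y [163.  171.5 181.8] ymid(top) 172.9 z [578.7 580.2]
315 483 y [162.9 171.6 182.5] ymid(top) 173.3 z [578.7 580.2]
325 441 y [163.7 172.  182. ] ymid(top) 173.3 z [578.1 580. ]
335 1434 y [150.2 168.8 184.6] ymid(top) 165.6 z [586.9 606. ]
```

Request:
move_arm:
  deltas:
    - [[4.5,0,0,-2.5,0,0,0],[4.5,0.5,-0.8,-2.2,-1,-0.5,-1],[4.5,0.3,-1.4,0,0,0,-0.5],[4.5,0,0,0,0,0,0]]

```text
clock: 13.95
position: [524.3, 400.4, 305.7]
ee_rot: [0.036, 0.965, 0.195, -0.174]
wrist_force: [-1.4, -0.5, 0.3]
finger_gap: 0.478
```

Run:
```python
from h import *
a=np.radians(23.5);ax=np.array([np.cos(a)*.7071,np.sin(a)*.7071,-.7071]); ly=np.array([-np.sin(a),np.cos(a),0]); lz=np.cross(ax,ly)
g=291*ax+172.8*ly+566.5*lz; r1=lean(24,20); tz=r1.apply([0,0,1]); g=g+2*tz; print('tcp',g)
s=env.read_state(); p=s['position'];r=rot(s); pre=g-75*tz; print(p,pre)
plan(p,r,pre,r1,4.5); print();plan(pre,r1,g,r1,4.5)
```

```text
tcp [486.51985964 399.96656925 192.92666476]
[524.26740231 400.37815286 305.68560915] [509.95368077 410.39997862 263.40361132]
[4.5, 0.61, -1.49, 4.28, -0.27, 0.52, -1.10]

[4.5, 0.00, -0.00, 3.75, 0.00, 0.00, 0.00]
[4.5, 0.00, -0.00, 3.75, 0.00, 0.00, 0.00]
```

Request:
move_arm:
  deltas:
    - [[4.5,0.5,-1.2,0.5,-0.3,0.5,-1],[4.5,0,-0.2,1.5,0,0,0],[4.5,0,0,1.5,0,0,0],[4.5,0,0,0,0,0,0]]

```text
clock: 14.35
position: [509.3, 410.0, 265.2]
ee_rot: [0.037, 0.963, 0.204, -0.171]
wrist_force: [1.3, -0.0, -1.4]
finger_gap: 0.479
```

```bash
cat > kn.py <<'E'
from h import *
a=np.radians(23.5);ax=np.array([np.cos(a)*.7071,np.sin(a)*.7071,-.7071]); ly=np.array([-np.sin(a),np.cos(a),0]); lz=np.cross(ax,ly)
r1=lean(24,20); tz=r1.apply([0,0,1]); g=291*ax+172.8*ly+566.5*lz+2*tz
s=env.read_state(); p=s['position'];r=rot(s); print(p,'err ly',(p-g)@ly,'along tz',(g-p)@tz,s['wrist_force']); plan(p,r,g,r1,4.5)
E
python3 kn.py
```

```text
[509.27706029 409.99469456 265.15923326] err ly 0.12198077420290528 along tz 76.38195435207092 [ 1.28450951 -0.01976626 -1.39962573]
[4.5, 0.08, -0.01, 3.82, 0.01, 0.09, -0.02]
[4.5, 0.07, -0.01, 3.82, 0.01, 0.09, -0.02]
```

Laterally on target, so straight down along the fingers.

Request:
move_arm:
  deltas:
    - [[4.5,0,0,1.8,0,0,0],[4.5,0.1,0,1.8,0,0,0],[4.5,0,0,1.8,0,0,0],[4.5,0,0,1.5,0,0,0],[4.5,0,0,0.4,0,0,0],[4.5,0,0,0,0,0,0]]

```text
clock: 14.95
position: [485.1, 399.9, 193.2]
ee_rot: [0.036, 0.963, 0.205, -0.171]
wrist_force: [0.1, 0.6, -0.2]
finger_gap: 0.479
```

```bash
python3 kn.py
```

```text
[485.11924727 399.93544265 193.19214486] err ly 0.5299479197504195 along tz -0.19248305469603183 [ 0.09241237  0.58102372 -0.17556795]
[4.5, 0.13, 0.05, -0.02, 0.01, 0.11, 0.02]
```

Request:
move_arm:
  deltas:
    - [[4.5,0.1,0.1,0,0,0,0],[1.5,0,0,0,0,0,0],[1.5,0,0,0,0,0,0],[1.5,0,0,0,0,0,0],[1.5,0,0,0,0,0,0],[1.5,0,0,0,0,0,0],[1.5,0,0,0,0,0,0]]
  force: 50

```text
clock: 15.65
position: [488.5, 400.3, 195.9]
ee_rot: [0.035, 0.964, 0.205, -0.168]
wrist_force: [0.3, 0.3, -0.3]
finger_gap: 0.204
```

Run:
```python
from h import *
s=env.read_state(); p=s['position'];r=rot(s); print(p,s['wrist_force'],s['finger_gap']*94)
a=np.radians(24);ax=np.array([np.cos(a)*.7071,np.sin(a)*.7071,-.7071]); plan(p,r,p-160*ax,r,1.5)
```

```text
[488.47902441 400.31066962 195.88405714] [ 0.31332481  0.32210363 -0.30837319] 19.18801745442205
[1.5, -3.62, -0.00, -1.70, 0.00, 0.00, 0.00]
[1.5, -3.62, -0.00, -1.70, 0.00, 0.00, 0.00]
[1.5, -3.62, -0.00, -1.70, 0.00, 0.00, 0.00]
[1.5, -3.62, -0.00, -1.70, 0.00, 0.00, 0.00]
```

Gripped at about 20 mm. I'll draw slowly and watch the force.

Request:
move_arm:
  deltas:
    - [[1.5,-0.9,0,-0.4,0,0,0],[1.5,-1.3,0,-0.6,0,0,0],[1.5,-1.3,0,-0.6,0,0,0]]

```text
clock: 15.95
position: [463.7, 388.8, 222.7]
ee_rot: [0.035, 0.964, 0.205, -0.167]
wrist_force: [-0.3, 0.0, -0.9]
finger_gap: 0.209
```

```bash
cat > dr.py <<'E'
from h import *
s=env.read_state(); p=s['position'];r=rot(s); p0=np.array([488.5,400.3,195.9]); print(p,s['wrist_force'],s['wrist_torque'],s['finger_gap']*94)
a=np.radians(24);ax=np.array([np.cos(a)*.7071,np.sin(a)*.7071,-.7071]); print('drawn',(p0-p)@ax,'off',(p-p0)-((p-p0)@ax)*ax); plan(p,r,p0-165*ax,lean(24,20),1.5)
E
python3 dr.py
```

```text
[463.68428053 388.81684562 222.67137339] [-0.29535826  0.00958307 -0.86147087] [ 0.14338176 -0.40346857  0.01633879] 19.610842987800527
drawn 38.26279379125048 off [-0.09917935 -0.47864172 -0.2842481 ]
[1.5, -3.81, -0.01, -1.82, -0.01, -0.12, -0.01]
[1.5, -3.82, -0.01, -1.81, -0.01, -0.12, -0.01]
[1.5, -3.82, -0.01, -1.81, -0.01, -0.12, -0.01]
```

Request:
move_arm:
  deltas:
    - [[1.5,-1.8,0,-0.85,0,0,0],[1.5,-1.8,0,-0.85,0,0,0],[1.5,-1.8,0,-0.85,0,0,0],[1.5,-1.8,0,-0.85,0,0,0],[1.5,-1.8,0,-0.85,0,0,0],[1.5,-1.5,0,-0.7,0,0,0],[1.5,0,0,0,0,0,0]]

```text
clock: 16.65
position: [381.9, 352.5, 311.0]
ee_rot: [0.035, 0.964, 0.205, -0.166]
wrist_force: [0.3, 1.4, -1.6]
finger_gap: 0.211
```

```bash
python3 dr.py
```

```text
[381.87096584 352.50163038 311.03743957] [ 0.273438    1.44414776 -1.60203344] [ 0.02675789 -0.22059804  0.01516682] 19.797181330869797
drawn 164.0396041820289 off [-0.66470026 -0.62000854 -0.85496454]
[1.5, -0.03, -0.03, -0.15, -0.01, -0.46, 0.01]
```

Run:
```python
from h import *
s=env.read_state(); p=s['position'];r=rot(s); print(s['joint_positions'])
m=lean(24,-25); plan(p,r,p+[0,0,25],m,1.5); print(); b=lean(2.8,-25); e=np.array([466,6,190]); w=p+[40,-200,15]
plan(p+[0,0,25],m,w,R.from_quat(Slerp([0,1],R.concatenate([m,b]))(.6).as_quat()),1.5); print(); plan(w,R.from_quat(Slerp([0,1],R.concatenate([m,b]))(.6).as_quat()),e,b,1.5)
```

```text
[0.51094807 0.08596759 1.60304725 0.03174109 1.79213255 1.66445206]
[1.5, -0.14, -0.00, -0.39, -0.00, 7.42, 0.00]
[1.5, -0.09, -0.00, -0.41, -0.00, 7.42, 0.00]
[1.5, -0.03, -0.00, -0.42, -0.00, 7.42, 0.00]
[1.5, 0.02, -0.00, -0.42, -0.00, 7.42, 0.00]
[1.5, 0.07, -0.00, -0.41, -0.00, 7.42, 0.00]
[1.5, 0.13, -0.00, -0.40, -0.00, 7.42, 0.00]

[1.5, -0.90, 3.98, -0.20, -1.08, 0.00, 2.31]
[1.5, -0.74, 4.02, -0.12, -1.08, -0.00, 2.31]
[1.5, -0.57, 4.04, -0.05, -1.08, -0.00, 2.31]
[1.5, -0.41, 4.06, 0.03, -1.08, -0.00, 2.31]
[1.5, -0.25, 4.08, 0.11, -1.08, 0.00, 2.31]

[1.5, -0.88, 3.05, 2.59, -0.72, 0.00, 1.54]
[1.5, -0.80, 3.04, 2.63, -0.72, -0.00, 1.54]
[1.5, -0.72, 3.02, 2.67, -0.72, 0.00, 1.54]
[1.5, -0.64, 3.01, 2.70, -0.72, 0.00, 1.54]
[1.5, -0.56, 2.99, 2.74, -0.72, 0.00, 1.54]
```

Request:
move_arm:
  deltas:
    - [[1.5,-0.1,0,-0.4,0,3.5,0],[1.5,-0.1,0,-0.4,0,5.5,0],[1.5,-0.1,0,-0.4,0,5.5,0],[1.5,0,0,-0.4,0,5.5,0],[1.5,0,0,-0.4,0,5.5,0],[1.5,0.1,0,-0.4,0,5.5,0],[1.5,0.1,0,-0.4,0,5.5,0],[1.5,0.1,0,0,0,4,0],[1.5,0,0,0,0,2,0],[1.5,0,0,0,0,0,0]]

```text
clock: 17.65
position: [381.3, 351.2, 332.8]
ee_rot: [-0.042, 0.957, 0.203, 0.201]
wrist_force: [-0.1, 0.1, -2.9]
finger_gap: 0.207
```

```bash
cat > st.py <<'E'
from h import *
import sys
s=env.read_state(); p=s['position'];r=rot(s); x,y,z,yw,t=map(float,sys.argv[1:6])
print(p,s['wrist_force'].round(1),s['finger_gap']*94,s['joint_positions'].round(2),'tool z',r.apply([0,0,1]).round(3),'tool y',r.apply([0,1,0]).round(3)); plan(p,r,[x,y,z],lean(yw,t),1.5)
E
python3 st.py 425 150 320 11 -25
```

```text
[381.31501081 351.18423038 332.77841534] [-0.1  0.1 -2.9] 19.47405468928406 [ 0.55 -0.4   2.   -0.06  1.12  1.72] tool z [ 0.368  0.162 -0.916] tool y [ 0.406 -0.914  0.001]
[1.5, -0.87, 4.03, -0.10, -1.05, 0.26, 2.37]
[1.5, -0.70, 4.07, -0.03, -1.05, 0.26, 2.37]
[1.5, -0.53, 4.09, 0.05, -1.05, 0.26, 2.37]
[1.5, -0.36, 4.11, 0.12, -1.05, 0.26, 2.37]
[1.5, -0.20, 4.12, 0.19, -1.05, 0.26, 2.37]
```

Request:
move_arm:
  deltas:
    - [[1.5,-0.4,2,0,-0.5,0.2,1.2],[1.5,-0.8,4,0,-1,0.3,2.3],[1.5,-0.7,4,0,-1,0.3,2.3],[1.5,-0.5,4,0,-1,0.2,2.3],[1.5,-0.3,4,0.1,-1,0.2,2.3],[1.5,-0.1,2,0.1,-0.5,0,1.2],[1.5,0,0,0,0,0,0]]

```text
clock: 18.35
position: [421.7, 146.7, 315.0]
ee_rot: [-0.021, 0.974, 0.093, 0.207]
wrist_force: [-0.1, 0.3, -1.7]
finger_gap: 0.21
```

```bash
python3 st.py 460 6 190 2.8 -25
```

```text
[421.6835171  146.68322585 315.01169174] [-0.1  0.3 -1.7] 19.69947809473456 [ 0.04 -0.63  2.19  0.07  1.17  1.41] tool z [ 0.399  0.08  -0.913] tool y [ 0.191 -0.982 -0.002]
[1.5, -0.82, 2.91, 2.37, -0.70, 0.20, 1.48]
[1.5, -0.75, 2.90, 2.40, -0.70, 0.20, 1.48]
[1.5, -0.68, 2.89, 2.43, -0.70, 0.20, 1.48]
[1.5, -0.62, 2.88, 2.46, -0.70, 0.20, 1.48]
[1.5, -0.55, 2.87, 2.50, -0.70, 0.20, 1.48]
```

Request:
move_arm:
  deltas:
    - [[1.5,-0.4,1.5,1.2,-0.4,0.1,0.7],[1.5,-0.8,2.9,2.4,-0.7,0.2,1.5],[1.5,-0.7,2.9,2.4,-0.7,0.2,1.5],[1.5,-0.6,2.9,2.4,-0.7,0.2,1.5],[1.5,-0.5,2.9,2.5,-0.7,0.2,1.5],[1.5,-0.2,1.4,1.2,-0.3,0.1,0.7],[1.5,0,0,0,0,0,0]]

```text
clock: 19.05
position: [463.7, 6.4, 188.1]
ee_rot: [-0.009, 0.976, 0.025, 0.214]
wrist_force: [-0.2, 0.5, -1.2]
finger_gap: 0.207
```

```bash
python3 st.py 466 6 130 2.8 -25
python3 - <<'E'
from h import *
c=grab('wrist'); cv2.imwrite('pics/w7.png',c['img']); np.savez('w7.npz',**c)
E
```

```text
[463.68811915   6.37777978 188.06689419] [-0.2  0.5 -1.2] 19.480471385484503 [-0.33 -0.48  2.33  0.21  0.9   1.1 ] tool z [ 0.418  0.027 -0.908] tool y [ 0.053 -0.999 -0.006]
[1.5, -1.11, 0.04, 2.68, -0.20, 0.11, 0.03]
[1.5, -1.12, 0.03, 2.68, -0.20, 0.11, 0.03]
```

View pics/w7.png

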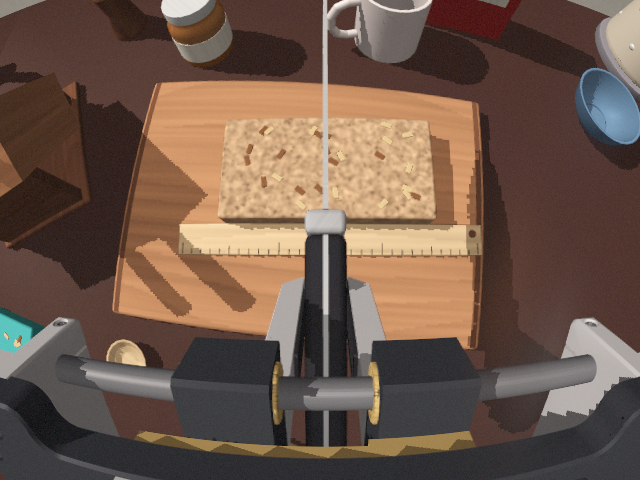

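The wrist view shows the knife level and in line with the jaws, with its spine at u=325 over the slab (corners (220,217), (436,219), (432,121), (226,120)) and the rule still flush. I'll measure the slab and the knife's tilt.

```bash
cat > fin.py <<'E'
from h import *
def pw(c,u,v):
    u=np.asarray(u);v=np.asarray(v);o,d=wray(c,u,v); W=c['camera_from_world']; dz=(d@W[:3,:3].T)[...,2]; return o+d*(c['z_map'][v,u]/dz)[...,None]
def knife(c,lo,hi):
    v,u=np.mgrid[0:225,300:352]; P=pw(c,u,v); z=P[...,2]; m=(z>lo)&(z<hi)&(abs(P[...,1])<60)&(P[...,0]<690); p=P[m]
    # spine: highest points per x bin
    b=(p[:,0]//10).astype(int); q=np.array([np.median(p[b==k],0) for k in np.unique(b) if (b==k).sum()>2])
    d=q[-1]-q[0]; fx=np.polyfit(q[:,0],q[:,1],1); fz=np.polyfit(q[:,0],q[:,2],1)
    print('spine pts',len(q),q[0].round(1),q[-1].round(1),'yaw',np.degrees(np.arctan(fx[0])).round(2),'pitch',np.degrees(np.arctan(fz[0])).round(2))
    return q,fx,fz
def slab(c,cs):
    K=np.array([wplane(c,u,v,50) for u,v in cs]); print('slab corners',K[:,:2].round(1).tolist(),'centre',K.mean(0).round(1)); e=K[1]-K[0]+K[2]-K[3]; print('yaw',np.degrees(np.arctan2(e[0],-e[1])).round(2),'top z',np.median(pw(c,np.arange(250,290),np.full(40,170))[:,2]))
E
python3 - <<'E'
from fin import *
c=dict(np.load('w7.npz')); q,a,b=knife(c,150,230); print(q.round(1)[::3])
slab(c,[(219,217),(436,219),(432,121),(226,120)])
s=grab('scene'); np.savez('s7.npz',**s); P=pts(s); t=P[...,2]; m=(abs(P[...,1])<60)&(t>150)&(t<215)&(P[...,0]>530)&(P[...,0]<720); p=P[m]; print('scene blade',m.sum(),p.min(0).round(1),p.max(0).round(1))
for k in range(53,72,2):
    w=p[(p[:,0]//20*2).astype(int)==k//2*2]; 
    if len(w)>2: print(w[:,0].mean().round(),w.min(0)[2].round(1),w.max(0)[2].round(1),np.median(w[:,1]).round(1))
E
```

```text
spine pts 16 [506.8  10.3 197.9] [654.8  18.2 187.9] yaw 3.2 pitch -3.5
[[506.8  10.3 197.9]
 [535.   11.5 197.8]
 [565.   13.2 197.5]
 [594.6  14.7 196. ]
 [625.   16.8 192.6]
 [654.8  18.2 187.9]]
slab corners [[535.5, 108.6], [544.2, -87.9], [643.1, -86.8], [633.2, 114.8]] centre [589.   12.2  50. ]
yaw 2.65 top z 50.74231260784998
scene blade 308 [530.1   9.6 159.2] [664.   21.  201.7]
534.0 162.8 199.9 12.5
550.0 163.4 201.7 13.4
570.0 159.2 199.4 14.3
590.0 161.4 201.0 15.4
610.0 165.8 195.5 16.5
630.0 166.3 194.4 17.8
649.0 173.6 191.7 18.9
663.0 187.1 192.2 20.9
```

```bash
python3 st.py 464 4.5 107 2.6 -25
```

```text
[464.37597241   7.28980119 190.11225969] [-0.  -0.4 -1.4] 19.780817388251037 [-0.32 -0.48  2.33  0.21  0.9   1.1 ] tool z [ 0.421  0.028 -0.907] tool y [ 0.055 -0.998 -0.005]
[1.5, -1.78, 0.16, 3.76, -0.24, 0.01, 0.19]
[1.5, -1.78, 0.15, 3.76, -0.24, 0.01, 0.19]
```

Request:
move_arm:
  deltas:
    - [[1.5,-0.6,0.1,1.3,-0.1,0,0.1],[1.5,-0.9,0.1,1.8,-0.2,0,0.2],[1.5,-0.9,0.1,1.8,-0.2,0,0.1],[1.5,-0.6,0,1.2,0,0,0],[1.5,0,0,0,0,0,0],[1.5,0,0,0,0,0,0]]

```text
clock: 19.75
position: [468.4, 10.5, 129.5]
ee_rot: [-0.005, 0.974, 0.029, 0.222]
wrist_force: [0.7, -0.1, -1.4]
finger_gap: 0.211
```

```bash
python3 st.py 464 4.5 107 2.6 -25
```

```text
[468.43082544  10.4866438  129.52050304] [ 0.7 -0.1 -1.4] 19.79068211327775 [-0.31 -0.37  2.37  0.23  0.73  1.06] tool z [ 0.433  0.022 -0.901] tool y [ 0.058 -0.998  0.004]
[1.5, -1.41, 0.56, 1.82, -0.14, -0.72, 0.76]
```

Request:
move_arm:
  deltas:
    - [[1.5,-0.5,0.2,0.6,-0.1,-0.3,0.3],[1.5,-0.5,0.2,0.6,0,-0.3,0.3],[1.5,-0.4,0.2,0.6,0,-0.1,0.2],[1.5,0,0,0,0,0,0],[1.5,0,0,0,0,0,0]]

```text
clock: 20.25
position: [465.7, 3.9, 109.2]
ee_rot: [-0.005, 0.975, 0.022, 0.219]
wrist_force: [0.5, -0.9, -1.9]
finger_gap: 0.211
```

```bash
python3 st.py 464 4.5 107 2.6 -25
```

```text
[465.67087532   3.92126371 109.18156985] [ 0.5 -0.9 -1.9] 19.847724994078956 [-0.33 -0.33  2.39  0.25  0.69  1.04] tool z [ 0.427  0.019 -0.904] tool y [ 0.046 -0.999  0.001]
[1.5, -0.24, -0.07, 0.13, 0.03, -0.29, 0.03]
```

Request:
move_arm:
  deltas:
    - [[1.5,-0.2,0,0.1,0,-0.3,0],[1.5,0,0,0,0,0,0],[1.5,0,0,0,0,0,0],[1.5,0,0,0,0,0,0]]

```text
clock: 20.65
position: [464.5, 3.6, 107.8]
ee_rot: [-0.004, 0.976, 0.022, 0.216]
wrist_force: [0.7, -0.3, -1.5]
finger_gap: 0.205
```

```bash
python3 st.py 464 4.5 107 2.6 -25
python3 - <<'E'
from fin import *
c=grab('wrist'); s=grab('scene'); np.savez('w8.npz',**c)
q,a,b=knife(c,90,140); print(q.round(1)[::3],'y at 589',np.polyval(a,589))
P=pts(s); t=P[...,2]; m=(abs(P[...,1])<60)&(t>65)&(t<140)&(P[...,0]>530)&(P[...,0]<720); p=P[m]; print('scene blade',p.min(0).round(1),p.max(0).round(1),'edge z',np.percentile(p[p[:,0]<600][:,2],3))
f=s['img'][150:390,120:540]
cv2.imwrite('pics/w8.png',np.vstack([cv2.resize(c['img'][0:330,60:600],(525,320)),cv2.resize(f,(525,275))]))
E
```

```text
[464.50426873   3.57004047 107.7541818 ] [ 0.7 -0.3 -1.5] 19.281150716764255 [-0.33 -0.33  2.39  0.24  0.69  1.04] tool z [ 0.422  0.018 -0.906] tool y [ 0.045 -0.999  0.001]
[1.5, -0.07, -0.10, 0.05, 0.05, -0.00, 0.02]
spine pts 16 [507.3   7.3 117.7] [655.4  14.1 108.5] yaw 2.76 pitch -3.19
[[507.3   7.3 117.7]
 [535.    8.1 117.7]
 [565.2   9.6 117.5]
 [595.   11.  116.1]
 [625.1  12.9 113.1]
 [655.4  14.1 108.5]] y at 589 10.792693688139696
scene blade [530.5   5.1  79.2] [664.5  15.3 118.8] edge z 83.5831717193545
```

View pics/w8.png

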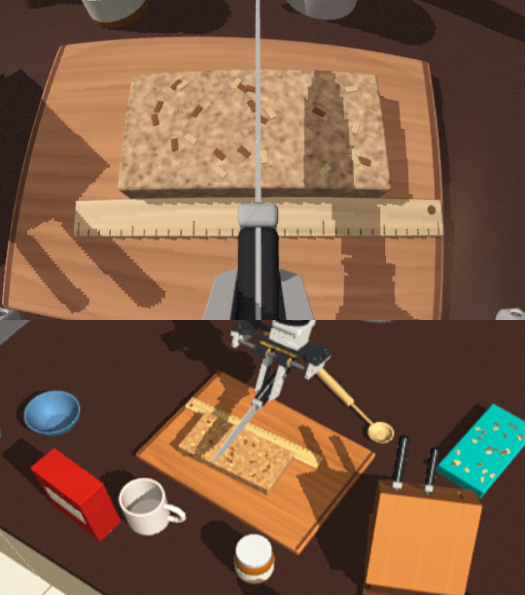

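The final view shows the blade square across the slab's middle at crop x≈258, with the slab spanning 120–389. The rule is flush and overhangs both ends, and the other two knives are in the block. The edge is about 33 mm above the slab. One 1.5 mm sideways tweak, then a steadiness check.

Request:
move_arm:
  deltas:
    - [[1.5,0,-0.15,0,0,0,0],[1.5,0,0,0,0,0,0],[1.5,0,0,0,0,0,0],[1.5,0,0,0,0,0,0],[1.5,0,0,0,0,0,0]]

```text
clock: 21.25
position: [464.5, 5.3, 107.9]
ee_rot: [-0.004, 0.976, 0.022, 0.217]
wrist_force: [-0.3, -0.3, -2.3]
finger_gap: 0.211
```

Run:
```python
from fin import *
c=grab('wrist'); q,a,b=knife(c,90,140); print('y at 589',np.polyval(a,589)); 
g=lambda x,y:(60+x/.972,y*330/320)
slab(c,[g(120,190),g(389,190),g(376,75),g(133,76)])
s=env.read_state(); print(s['position'],s['joint_velocities'].round(4),s['wrist_force'])
```

```text
spine pts 16 [507.3   9.  117.9] [655.4  15.8 108.2] yaw 2.76 pitch -3.31
y at 589 12.539916456241057
slab corners [[534.9, 109.5], [544.0, -84.7], [642.7, -81.4], [632.8, 115.9]] centre [588.6  14.8  50. ]
yaw 2.77 top z 50.72805822253913
[464.53740869   5.27436976 107.9343928 ] [ 0.001  -0.0004  0.0007 -0.0011 -0.0004  0.0006] [ 0.12881801 -0.24287835 -1.44762315]
```

Yaw matches (2.76° against 2.77°), the blade is centred to within about 2 mm, and the arm is still. Handing in.

```bash
python3 -c "
from station import env
print(env.close_job())"
```

```text
the job is handed in; nothing more can be done
None
```

The job is handed in at about 21 s of the 64 s allowed. The rule is flush along the slab's near long side, and the gripper is holding the cook's knife level above the middle of the slab.

**Rule:**
- The first grip closed just above the rule, so I lowered and gripped again.
- I set it down on the board short of the slab and pushed it up from behind with open fingers. I stopped at about 3 N, just under the 3.5 N at which the slab can start to slide.
- The last check put its back edge about 30 mm (27–31 mm measured) in front of the slab's near face, which is flush. It overhangs both ends.

**Knife:**
- I took the cook's knife from the left slot, drew it 164 mm, turned it level and held it with its edge down.
- The spine's straight part reads about 0.5–1° nose-down.
- The blade's yaw is 2.76°, against 2.77° for the slab.
- The edge is about 33 mm above the slab, and the blade runs from about x = 515 to 665 mm over a slab spanning about 540 to 640 mm.
- The joints were still at hand-in.

**Readings that disagreed:**
- The two fixed cameras differed by about 5 mm in the slab's position.
- My last two slab-centre readings were y = 12.2 and 14.8 mm, against the blade at 12.5 mm, so the blade is centred to about 2 mm.
- The slab's edge read about 3 mm nearer the robot after the push than before. That is the wrong direction for a shove, so I took it as measurement error.

I checked the other objects only by eye. The final scene view showed the other two knives in the block and nothing knocked over.

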